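# Hang the wide tube rack on the drip stand

## Robot

A 6-joint arm with a two-finger parallel gripper is mounted at the origin on the work surface. World frame = base frame: x ahead of the robot, y to its left, z up, the work surface at z = 0. Lengths are in m, angles in rad, forces in N, time in s.
With the tool pointing down it reaches from about 0.25 to 0.725 m from the base axis. Payload 4 kg.
Tool frame: the origin (TCP) lies on the centre line of the jaws, within the pads' length; the fingertips stand 17 mm ahead of it and the grasp point (between the pads) lies 2 mm behind it; z points along the fingers, y is the line along which they close (so a half turn about z gives the same grasp; the last joint's range is limited). The gripper opens to 85 mm and grips with 20 to 120 N. Pads are 22 mm wide; open, the fingers measure 114 mm over their backs; the gripper's body (76 mm by 85 mm) begins 54 mm behind the grasp point. The pads swing forward as they close: fully open they stand 13 mm farther back than shut.
Start: joints at [1.201, 0.241, 0.005, 1.335, 0, 1.571], TCP at [0.181, 0.466, 0.248] pointing down, gripper open.
Joint ranges: [-2.72, 2.72], [-1.05, 1.87], [-1.09, 1.28], [-1.99, 2.15], [-1.42, 1.44], [-3.14, 3.14]. Speed limits (rad/s): [2.79, 2.79, 3.14, 3.14, 3.14, 3.14].

## Interface

Orientations are given as a unit quaternion [x, y, z, w].
In Python, from workcell import bot, camera, get_calibration gives the robot as it stands.
- The arm moves only by the tool apply_moves, never from a script. Its argument "steps" is a list of rows, each a list of 3 entries, a list of its own where there are three numbers: the shift along the tool's x, y, z as a fraction of full scale, then the turn, a rotation vector about the tool's x, y, z as a fraction of full scale, then the opening, from 0 (shut) to 1 (fully open). A call has exactly 8 rows; each row shifts and turns the commanded pose from where the row before left it, along the tool's axes as they then stand; what a row does not reach is not made up. Full scale, the value 1, is 20 cm for a shift and pi rad for a turn. A row lasts 1/12 s, in which the tool goes at most 41.7 mm and 7.16 degrees, less where a joint would pass 70% of its speed; a pose out of reach is approached as far as the arm can. A call with a number of a shift or a turn outside -1 to 1 is refused whole. A call with a gripper value outside its range is refused whole. The fingers move at their own pace and stop on an object; the grip force is fixed at half the most. Time passes only in rows, so rows that do not move let the fingers close, or fill a call up. It gives the time, the measured TCP pose, the force, the opening and the grip force at its end, in the units of the state.
- bot.get_obs(): the state, without advancing time (a new reading comes with each control period).
- camera(name): name is "scene" or "side" or "wrist"; returns (picture, depth): 480x640x3 uint8, red, green, blue; 480x640 float32, m along the optical axis (not along the pixel's ray), 0 where there is no reading.
- get_calibration(name): a dict with "fov_y" (degrees; the focal length in pixels is half the picture's height over the tangent of half this angle, whatever the lens; pixels are square), "cx", "cy" (the principal point, pixels), "rvec" (rotation vector, rad) and "tvec" (3), from world to camera coordinates, as OpenCV has them. Camera axes: x right, y down, z forward; pixel columns grow to the right and rows downward; lengths in m; the calibration is good to about 2 mm. A picture is of the moment at which its call begins: read the wrist's pose just before it. get_calibration takes no time and is no camera call; for the wrist camera it gives the pose at the moment of the call.
- bot.job_done(): hands the job in; it is judged then, once.
The state is a dict: "clock": time; "joint_pos": joint angles; "joint_vel": joint speeds; "tau": joint torques, N m; "eef_pos": TCP position; "tool_rot": TCP orientation; "ft_force": force on the tool from outside, world axes, zero at the start; "ft_torque": the same for the moment, N m; "grip_width": finger opening in m; "grasp_force": force on a finger pad.
Only numpy, scipy, OpenCV 4.12 (cv2) and the standard library are available. Lean on these libraries where they do the work, as an engineer would, in place of code of your own. Each camera call takes 0.05 s, during which the arm holds its last target. There are 200 camera calls.

## Task

Two white wire tube racks, just washed, stand on the lab bench. Take the wider one by the grip on its top bar and hang it by that bar on the two hooks of the steel drip stand, one hook under each end of the bar; lower it until both ends sit down in their hooks before you let go. Leave the narrower rack where it stands.

Things in the scene. Friction and masses are not known exactly. Their poses are not given: they have to be found in the camera images.
- wide_rack: Wider of 2 white wire tube racks (sizes in mm); loose, 0.25-0.5 kg. Basket 156 long (y) x 66 under a square top bar 260 long, 10 thick, overhanging it 52 at each end: the overhangs go on the hooks. Black grip sleeve mid-bar, 60 x 16 x 16, gripped across x. Origin: centre of bar and sleeve, 105 above the feet; basket's upper wires 47 below it. x across, y along the bar, z up; same either way round.
- narrow_rack: The narrower wire rack, a loose bystander of the same make and 105 mm height: basket 91 mm long, top bar only 150 mm (too short for both hooks). Origin: centre of its top bar; y along the bar, z up.
- hook_left: Left (+y) of 2 level upturned hooks, 215 mm apart, of the fixed steel drip stand (tray, 2 posts behind). Origin: mid floor of the hook, 185 above the bench, where the bar's underside rests. x back to its post (70 off), y from right hook to left (the seated bar's line), z up. Along x: level floor 40, steep sides flaring to 58 clear; tips 30 above floor. Nothing stands higher or between the hooks.
- hook_right: Right-hand (-y) hook of the drip stand, 215 mm from hook_left; same shape, height and axes, of 10 mm round steel. Origin: middle of its floor, 185 mm above the bench. Both reach forward from their posts towards the robot, open upwards; a hanging basket fits between the hooks (205 mm clear) and can come in from the front or from above.

How it is judged:
On the way:
1. both ends of the wide rack's bar are down in their hooks while the gripper still holds it (x of hook_left in the frame of wide_rack between -0.02 and 0.02 m and z of hook_left in the frame of wide_rack between -0.011 and 0.002 m and x of hook_right in the frame of wide_rack between -0.02 and 0.02 m and z of hook_right in the frame of wide_rack between -0.011 and 0.002 m and ((y of hook_left in the frame of wide_rack above 0.086 m and y of hook_right in the frame of wide_rack below -0.086 m) or (y of hook_left in the frame of wide_rack below -0.086 m and y of hook_right in the frame of wide_rack above 0.086 m)) and angle between wide_rack's own z axis and vertical below 0.18 rad and contact force between the fingers and wide_rack above 1 N), for 0.2 s.
At the end, for the whole second after the job is handed in: The wide rack hangs at rest, released, its bar resting on both hooks at once: each hook's floor within 20 mm of the bar's centre line across it and at its underside within 6 mm, one hook on each side at least 86 mm from the bar's middle, the rack upright within 10 degrees (x of hook_left in the frame of wide_rack between -0.02 and 0.02 m and z of hook_left in the frame of wide_rack between -0.011 and 0.002 m and x of hook_right in the frame of wide_rack between -0.02 and 0.02 m and z of hook_right in the frame of wide_rack between -0.011 and 0.002 m and ((y of hook_left in the frame of wide_rack above 0.086 m and y of hook_right in the frame of wide_rack below -0.086 m) or (y of hook_left in the frame of wide_rack below -0.086 m and y of hook_right in the frame of wide_rack above 0.086 m)) and angle between wide_rack's own z axis and vertical below 0.18 rad and contact force between each of hook_left, hook_right and wide_rack above 0.3 N and contact force between the fingers and wide_rack below 0.1 N and linear speed of wide_rack below 0.03 m/s and angular speed of wide_rack below 0.25 rad/s); the robot touches nothing.
It fails at once if the narrower rack is moved by more than 30 mm (distance of narrow_rack from where it was at the start of the episode above 0.03 m).
It also fails if it takes over 42 s, if anything falls off the work surface, if the arm or the gripper's body presses on something with over 40 N, if the wrist force passes 120 N, or if a joint passes its speed limit or range.

## Working session

There is one attempt and no reset: what is moved stays moved. The work goes in short steps, Python scripts to look and compute and a tool call to move; the robot and the scene stay as the last step left them, time stands still between calls to the robot, and variables do not carry over. Pictures are saved under pics/ and viewed, at most 10 in all, crops included, and the job is handed in when it is done.

Besides the shell and the picture viewer there is one more tool, called after "Emit:" as name(argument=value, ...), one argument or row to a line, values as JSON. apply_moves: Moves the arm, as the interface text tells. Its arguments: {"type":"object","properties":{"steps":{"type":"array"}},"required":["steps"]}

```bash
mkdir -p pics; cat > h.py <<'E'
import numpy as np, cv2
from workcell import bot, camera, get_calibration
def cal(n):
    c=get_calibration(n); f=240/np.tan(np.radians(c["fov_y"])/2)
    R=cv2.Rodrigues(np.array(c["rvec"],float))[0]; t=np.array(c["tvec"],float).ravel()
    return f,c["cx"],c["cy"],R,t
def pts(n,d):
    f,cx,cy,R,t=cal(n); v,u=np.mgrid[:480,:640]
    P=np.stack([(u-cx)/f*d,(v-cy)/f*d,d],-1)
    return (P-t)@R
def ray(n,u,v,z):
    f,cx,cy,R,t=cal(n); o=-R.T@t; r=R.T@np.array([(u-cx)/f,(v-cy)/f,1]); return o+r*(z-o[2])/r[2]
E
python3 - <<'E'
from h import *
for n in("scene","side"):
    p,d=camera(n); cv2.imwrite(f"pics/{n}0.png",p[...,::-1]); np.savez(f"{n}0.npz",p=p,d=d)
    f,cx,cy,R,t=cal(n); print(n,f,-R.T@t,R[2],get_calibration(n))
o=bot.get_obs(); print(o)
E
```

```text
scene 497.2515069999978 [1.19638776 0.14062096 0.8259429 ] [-0.70940113 -0.15083606 -0.6884755 ] {'fov_y': 51.52885198030997, 'cx': 318.78497584937685, 'cy': 242.57671099076197, 'rvec': array([ 1.5642381 ,  1.95239836, -0.83161666]), 'tvec': array([ 0.11361685, -0.22561982,  1.438571  ])}
side 439.25749929717364 [ 0.24382761 -0.4762687   0.63899221] [ 0.40964307  0.66791261 -0.62135763] {'fov_y': 57.302315924307464, 'cx': 322.4860036436281, 'cy': 240.74194112973385, 'rvec': array([ 2.17762277, -0.60025738,  0.30291195]), 'tvec': array([-0.46082022,  0.32200463,  0.61526626])}
{'clock': 0.1, 'joint_pos': array([1.20099684e+00, 2.41301008e-01, 3.89157935e-03, 1.33520874e+00,
       9.42498665e-06, 1.57079288e+00]), 'joint_vel': array([-0.00135432, -0.00182739,  0.00398978,  0.00163163, -0.00092255,
        0.00014793]), 'tau': array([-1.47127950e-03, -3.73138368e+01,  2.53009397e+01,  1.08180256e-02,
       -1.35205528e-04, -5.23381061e-06]), 'eef_pos': array([0.18052307, 0.46571421, 0.2475327 ]), 'tool_rot': array([ 1.83846219e-01,  9.82954596e-01, -8.94526224e-04, -1.72104479e-04]), 'ft_force': array([-0.21854559,  0.51571182, -0.06810782]), 'ft_torque': array([ 0.03454131,  0.04149674, -0.01580503]), 'grasp_force': 0.0, 'grip_width': 0.08582042045597446}
```

View pics/scene0.png

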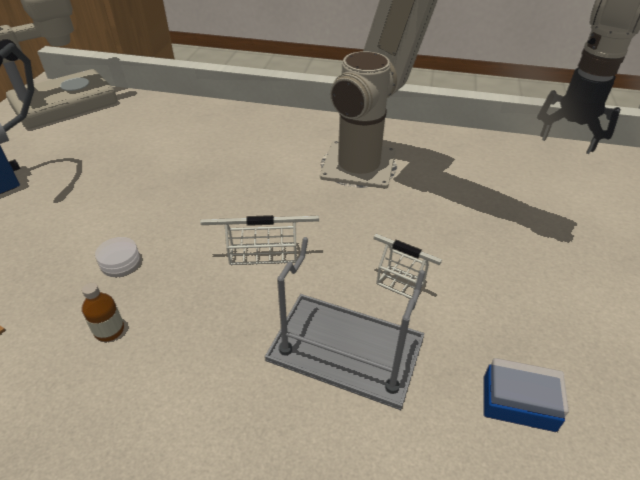

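View pics/side0.png

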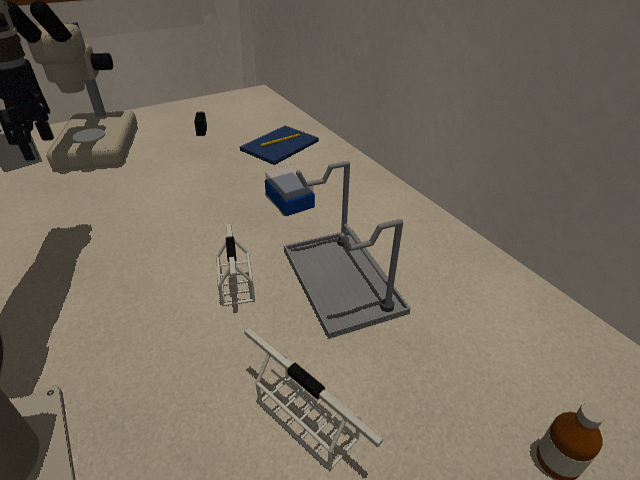

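The scene view shows the wide rack's sleeve near (260,220), the narrow one's near (407,248), and the stand's posts at (285,345) and (393,385). In the side view the wide sleeve is at (305,380), and the hooks are near (310,183) and (358,243).

```bash
python3 - <<'E'
from h import *
for n in("scene","side"):
    z=np.load(n+"0.npz"); p,d=z["p"],z["d"]; W=pts(n,d); g=p.astype(int)
    ok=(d>0)&(W[...,0]>.2)&(W[...,0]<.75)&(abs(W[...,1])<.4)
    m=ok&(W[...,2]>.088)&(W[...,2]<.13)
    m2=ok&(W[...,2]>.17)&(W[...,2]<.24)
    for nm,mm in(("bar",m),("hook",m2)):
        k,l,s,c=cv2.connectedComponentsWithStats(mm.astype(np.uint8),connectivity=8)
        for i in range(1,k):
            if s[i,4]<25: continue
            P=W[l==i]; q=P[:,:2]-P[:,:2].mean(0); a=np.linalg.svd(q,full_matrices=False)[2][0]; t=q@a
            mid=P[:,:2].mean(0)+a*(t.min()+t.max())/2
            print(n,nm,s[i],"mid",mid.round(4),"dir",a.round(3),"len",np.ptp(t).round(3),"z",np.percentile(P[:,2],[2,50,98]).round(3),"col",g[l==i].mean(0).round())
    # hook profile
    P=W[m2]; print(P[np.argsort(P[:,1])][::max(1,len(P)//40)].round(3).tolist())
E
```

```text
scene bar [200 215 119  16 824] mid [ 0.4163 -0.1597] dir [ 0.271 -0.963] len 0.26 z [0.094 0.109 0.115] col [115. 112. 103.]
scene bar [373 234  69  33 601] mid [0.4352 0.1626] dir [0.317 0.948] len 0.15 z [0.092 0.11  0.116] col [97. 94. 87.]
scene bar [ 86 285  24  30 420] mid [ 0.6967 -0.3867] dir [ 0.951 -0.309] len 0.05 z [0.088 0.1   0.13 ] col [94. 63. 33.]
scene bar [279 310   8  17  94] mid [ 0.6664 -0.0368] dir [-0.362  0.932] len 0.012 z [0.09  0.109 0.128] col [76. 75. 72.]
scene bar [393 349  10  17 102] mid [0.7026 0.1731] dir [0.07  0.998] len 0.012 z [0.089 0.109 0.129] col [72. 72. 71.]
scene hook [277 237  31  61 459] mid [ 0.6128 -0.0283] dir [ 0.987 -0.163] len 0.115 z [0.174 0.199 0.216] col [98. 97. 93.]
scene hook [399 270  26  67 467] mid [0.6488 0.1824] dir [ 0.986 -0.167] len 0.115 z [0.173 0.202 0.217] col [99. 98. 95.]
[[0.665, -0.043, 0.197], [0.667, -0.041, 0.2], [0.668, -0.039, 0.194], [0.663, -0.038, 0.216], [0.649, -0.037, 0.216], [0.653, -0.036, 0.216], [0.668, -0.034, 0.189], [0.641, -0.034, 0.216], [0.664, -0.033, 0.208], [0.647, -0.032, 0.215], [
[... 1822 characters left out ...]
.194], [0.619, -0.033, 0.198], [0.624, -0.033, 0.212], [0.645, -0.032, 0.216], [0.612, -0.031, 0.186], [0.586, -0.03, 0.181], [0.611, -0.029, 0.187], [0.608, -0.028, 0.185], [0.605, -0.027, 0.184], [0.575, -0.026, 0.187], [0.568, -0.025, 0.185], [0.566, -0.024, 0.196], [0.556, -0.023, 0.209], [0.562, -0.021, 0.196], [0.698, 0.169, 0.201], [0.694, 0.17, 0.194], [0.695, 0.171, 0.184], [0.7, 0.172, 0.212], [0.674, 0.174, 0.212], [0.694, 0.175, 0.215], [0.697, 0.176, 0.215], [0.656, 0.178, 0.211], [0.657, 0.179, 0.191], [0.653, 0.18, 0.19], [0.644, 0.181, 0.178], [0.624, 0.183, 0.183], [0.611, 0.185, 0.181], [0.606, 0.186, 0.194], [0.601, 0.187, 0.195], [0.6, 0.188, 0.192], [0.597, 0.19, 0.214]]
```

Emit:
apply_moves(
  steps=[
    [[-0.092, -0.104, 0.01], [0, 0, 0], 1],
    [[-0.092, -0.104, 0.01], [0, 0, 0], 1],
    [[-0.092, -0.104, 0.01], [0, 0, 0], 1],
    [[-0.092, -0.104, 0.01], [0, 0, 0], 1],
    [[-0.092, -0.104, 0.01], [0, 0, 0], 1],
    [[-0.092, -0.104, 0.01], [0, 0, 0], 1],
    [[-0.092, -0.104, 0.01], [0, 0, 0], 1],
    [[-0.092, -0.104, 0.01], [0, 0, 0], 1],
  ],
)

```text
clock: 0.77
eef_pos: [0.2577, 0.2564, 0.2319]
tool_rot: [0.184, 0.983, -0.0, -0.0]
ft_force: [1.1, -0.3, 0.6]
grip_width: 0.0855
grasp_force: 0.0
```

Emit:
apply_moves(
  steps=[
    [[-0.092, -0.104, 0.01], [0, 0, 0], 1],
    [[-0.092, -0.104, 0.01], [0, 0, 0], 1],
    [[-0.092, -0.104, 0.01], [0, 0, 0], 1],
    [[-0.092, -0.104, 0.01], [0, 0, 0], 1],
    [[-0.092, -0.104, 0.01], [0, 0, 0], 1],
    [[-0.092, -0.104, 0.01], [0, 0, 0], 1],
    [[-0.092, -0.104, 0.01], [0, 0, 0], 1],
    [[-0.092, -0.104, 0.01], [0, 0, 0], 1],
  ],
)

```text
clock: 1.43
eef_pos: [0.3348, 0.0481, 0.216]
tool_rot: [0.184, 0.983, -0.0, -0.0]
ft_force: [0.6, -0.1, -0.1]
grip_width: 0.0853
grasp_force: 0.0
```

Emit:
apply_moves(
  steps=[
    [[-0.092, -0.104, 0.01], [0, 0, 0], 1],
    [[-0.092, -0.104, 0.01], [0, 0, 0], 1],
    [[-0.092, -0.104, 0.01], [0, 0, 0], 1],
    [[-0.092, -0.104, 0.01], [0, 0, 0], 1],
    [[-0.092, -0.104, 0.01], [0, 0, 0], 1],
    [[-0.092, -0.104, 0.01], [0, 0, 0], 1],
    [[-0.092, -0.104, 0.01], [0, 0, 0], 1],
    [[-0.092, -0.104, 0.01], [0, 0, 0], 1],
  ],
)

```text
clock: 2.1
eef_pos: [0.4119, -0.1602, 0.1998]
tool_rot: [0.184, 0.983, 0.0, -0.0]
ft_force: [0.4, -0.3, 1.0]
grip_width: 0.0853
grasp_force: 0.0
```

Emit:
apply_moves(
  steps=[
    [[0, 0, 0], [0, 0, 0.037], 1],
    [[0, 0, 0], [0, 0, 0.037], 1],
    [[0, 0, 0], [0, 0, 0.037], 1],
    [[0, 0, 0], [0, 0, 0.037], 1],
    [[0, 0, 0], [0, 0, 0.037], 1],
    [[0, 0, 0], [0, 0, 0.037], 1],
    [[0, 0, 0], [0, 0, 0.037], 1],
    [[0, 0, 0], [0, 0, 0.037], 1],
  ],
)

```text
clock: 2.77
eef_pos: [0.4117, -0.1587, 0.1999]
tool_rot: [0.607, 0.794, -0.0, -0.001]
ft_force: [-0.3, -0.2, 0.5]
grip_width: 0.0854
grasp_force: 0.0
```

```bash
python3 - <<'E'
from h import *
n="wrist"; o=bot.get_obs(); p,d=camera(n); cv2.imwrite("pics/w1.png",p[...,::-1]); W=pts(n,d)
m=(d>0)&(W[...,2]>.09)&(W[...,2]<.12); g=p.max(-1)
ok=m&(W[...,0]>.3)&(W[...,0]<.52)&(W[...,1]<0.0)
for nm,mm in(("all",ok),("sleeve",ok&(g<60))):
    P=W[mm]; q=P[:,:2]-P[:,:2].mean(0); a=np.linalg.svd(q,full_matrices=False)[2][0]; t=q@a
    print(nm,len(P),P[:,:2].mean(0)+a*(t.min()+t.max())/2,a,np.ptp(t),np.percentile(P[:,2],[2,50,98]))
print(o["eef_pos"],o["tool_rot"])
E
```

```text
all 6371 [ 0.41112127 -0.14959111] [ 0.27110402 -0.96255006] 0.24025987038287142 [0.09400712 0.1096209  0.11324337]
sleeve 1956 [ 0.4138748  -0.15866567] [ 0.27375309 -0.9618    ] 0.05948261464524118 [0.11060934 0.11224007 0.11359495]
[ 0.4116725  -0.15874092  0.19987832] [ 6.07363346e-01  7.94423994e-01 -1.58420433e-04 -5.08808750e-04]
```

View pics/w1.png

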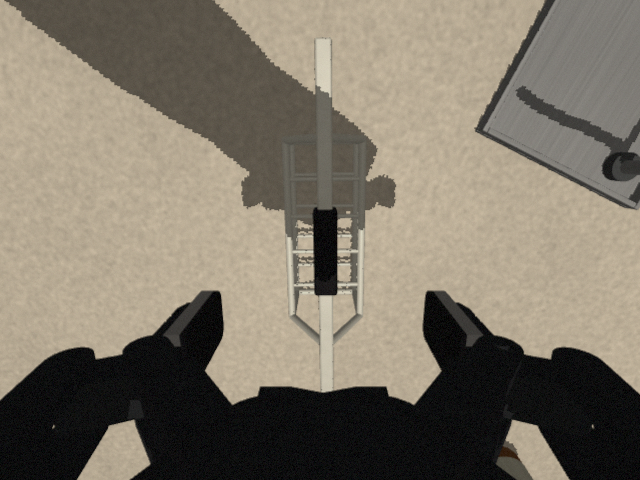

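The sleeve is at pixels (325,250), centred between the open fingers. I'll descend and close.

Emit:
apply_moves(
  steps=[
    [[0, 0.011, 0.06], [0, 0, -0.0035], 1],
    [[0, 0, 0.07], [0, 0, 0], 1],
    [[0, 0, 0.07], [0, 0, 0], 1],
    [[0, 0, 0.07], [0, 0, 0], 1],
    [[0, 0, 0.07], [0, 0, 0], 1],
    [[0, 0, 0.07], [0, 0, 0], 1],
    [[0, 0, 0.05], [0, 0, 0], 1],
    [[0, 0, 0.025], [0, 0, 0], 1],
  ],
)

```text
clock: 3.48
eef_pos: [0.4129, -0.1578, 0.1017]
tool_rot: [0.6, 0.8, -0.0, -0.002]
ft_force: [0.0, -0.0, -0.9]
grip_width: 0.0855
grasp_force: 0.0
```

Emit:
apply_moves(
  steps=[
    [[0, 0, 0], [0, 0, 0], 0],
    [[0, 0, 0], [0, 0, 0], 0],
    [[0, 0, 0], [0, 0, 0], 0],
    [[0, 0, 0], [0, 0, 0], 0],
    [[0, 0, 0], [0, 0, 0], 0],
    [[0, 0, 0], [0, 0, 0], 0],
    [[0, 0, 0], [0, 0, 0], 0],
    [[0, 0, 0], [0, 0, 0], 0],
  ],
)

```text
clock: 4.15
eef_pos: [0.4141, -0.1586, 0.1039]
tool_rot: [0.601, 0.799, -0.0, 0.0]
ft_force: [-3.0, -1.0, 5.7]
grip_width: 0.0151
grasp_force: 59.1
```

Emit:
apply_moves(
  steps=[
    [[0, 0, -0.03], [0, 0, 0], 0],
    [[0, 0, -0.08], [0, 0, 0], 0],
    [[0, 0, -0.12], [0, 0, 0], 0],
    [[0, 0, -0.15], [0, 0, 0], 0],
    [[0, 0, -0.15], [0, 0, 0], 0],
    [[0, 0, -0.13], [0, 0, 0], 0],
    [[0, 0, -0.09], [0, 0, 0], 0],
    [[0, 0, -0.03], [0, 0, 0], 0],
  ],
)

```text
clock: 4.82
eef_pos: [0.4155, -0.1585, 0.2622]
tool_rot: [0.601, 0.8, 0.001, 0.002]
ft_force: [0.1, -0.8, -3.2]
grip_width: 0.015
grasp_force: 59.0
```

Emit:
apply_moves(
  steps=[
    [[0, 0, 0], [0, 0, 0.01], 0],
    [[0, 0, 0], [0, 0, 0.018], 0],
    [[0, 0, 0], [0, 0, 0.022], 0],
    [[0, 0, 0], [0, 0, 0.022], 0],
    [[0, 0, 0], [0, 0, 0.022], 0],
    [[0, 0, 0], [0, 0, 0.022], 0],
    [[0, 0, 0], [0, 0, 0.018], 0],
    [[0, 0, 0], [0, 0, 0.008], 0],
  ],
)

```text
clock: 5.48
eef_pos: [0.4134, -0.1578, 0.2577]
tool_rot: [0.763, 0.646, -0.001, -0.002]
ft_force: [0.7, 0.2, -3.2]
grip_width: 0.0148
grasp_force: 58.9
```

```bash
python3 - <<'E'
from h import *
from scipy.spatial.transform import Rotation as Ro
o=bot.get_obs(); R=Ro.from_quat(o["tool_rot"]); M=R.as_matrix()
print(o["eef_pos"],o["ft_force"],o["grasp_force"],o["grip_width"],"yangle",np.arctan2(M[1,1],M[0,1]))
print((M.T@(np.array([.612,.079,o["eef_pos"][2]])-o["eef_pos"])/.2).round(3))
for n in("scene","side"):
    p,d=camera(n); cv2.imwrite(f"pics/{n}1.png",p[...,::-1]); W=pts(n,d)
    m=(d>0)&(W[...,2]>.24)&(W[...,2]<.275)&(p.min(-1)>60)&(abs(W[...,0]-.45)<.15)&(abs(W[...,1]+.1)<.2)
    P=W[m];q=P[:,:2]-P[:,:2].mean(0); a=np.linalg.svd(q,full_matrices=False)[2][0]; t=q@a
    print(n,len(P),P[:,:2].mean(0)+a*(t.min()+t.max())/2,a,np.ptp(t),np.percentile(P[:,2],[2,50,98]), np.polyfit(t,P[:,2],1))
E
```

```text
[ 0.41338526 -0.15779324  0.25765789] [ 0.70239602  0.22616993 -3.24828396] 58.87904405593872 0.014776298756876636 yangle -0.1661461281451059
[ 1.332e+00  7.840e-01 -1.000e-03]
scene 728 [ 0.41627963 -0.15972183] [-0.16879175 -0.98565174] 0.2604148009083477 [0.24210438 0.26219706 0.26738751] [-0.00390654  0.26018975]
side 1148 [ 0.40537112 -0.18349125] [-0.1412511 -0.9899738] 0.20768241219326608 [0.24257286 0.26394118 0.26703962] [0.04620415 0.261467  ]
```

View pics/scene1.png

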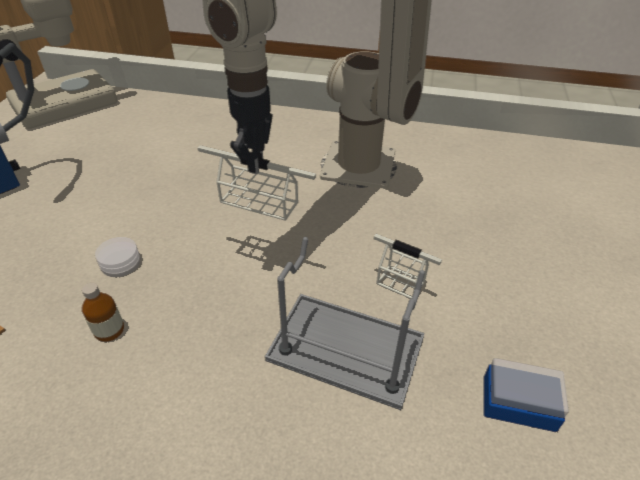

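The rack (bar from (200,150) to (315,177)) is held level and parallel to the stand. I'll carry it over the hooks.

Emit:
apply_moves(
  steps=[
    [[0.03, 0.018, 0], [0, 0, 0], 0],
    [[0.06, 0.035, 0], [0, 0, 0], 0],
    [[0.09, 0.053, 0], [0, 0, 0], 0],
    [[0.1, 0.059, 0], [0, 0, 0], 0],
    [[0.1, 0.059, 0], [0, 0, 0], 0],
    [[0.1, 0.059, 0], [0, 0, 0], 0],
    [[0.1, 0.059, 0], [0, 0, 0], 0],
    [[0.1, 0.059, 0], [0, 0, 0], 0],
  ],
)

```text
clock: 6.25
eef_pos: [0.5161, -0.0356, 0.2586]
tool_rot: [0.762, 0.647, -0.0, -0.0]
ft_force: [-0.4, 0.0, -3.4]
grip_width: 0.0149
grasp_force: 58.9
```

Emit:
apply_moves(
  steps=[
    [[0.1, 0.059, 0], [0, 0, 0], 0],
    [[0.1, 0.059, 0], [0, 0, 0], 0],
    [[0.1, 0.059, 0], [0, 0, 0], 0],
    [[0.1, 0.059, 0], [0, 0, 0], 0],
    [[0.09, 0.053, 0], [0, 0, 0], 0],
    [[0.08, 0.047, 0], [0, 0, 0], 0],
    [[0.05, 0.03, 0], [0, 0, 0], 0],
    [[0.03, 0.018, 0], [0, 0, 0], 0],
  ],
)

```text
clock: 6.92
eef_pos: [0.6097, 0.0786, 0.2543]
tool_rot: [0.763, 0.647, -0.005, -0.004]
ft_force: [2.6, 2.9, -2.7]
grip_width: 0.0149
grasp_force: 148.3
```

```bash
python3 - <<'E'
from h import *
from scipy.spatial.transform import Rotation as Ro
o=bot.get_obs(); M=Ro.from_quat(o["tool_rot"]).as_matrix()
print(o["eef_pos"],o["ft_force"],o["grasp_force"],"yangle",np.arctan2(M[1,1],M[0,1]))
print((M.T@(np.array([.612,.079,o["eef_pos"][2]])-o["eef_pos"])/.2).round(3))
X=np.array([.986,-.168]);Y=np.array([.168,.986])
for n in("scene","side"):
    p,d=camera(n); cv2.imwrite(f"pics/{n}2.png",p[...,::-1]); W=pts(n,d)
    L=(W[...,:2]-np.array([.612,.079]))
    x=L@X;y=L@Y
    m=(d>0)&(W[...,2]>.245)&(W[...,2]<.275)&(abs(x)<.06)&(abs(y)<.16)
    for s in(-1,1):
        e=m&(s*y>.07); print(n,s,"end y",(s*y[e]).max().round(4),"x",np.percentile(x[e],[2,50,98]).round(4),"z",np.percentile(W[e][:,2],[5,50,95]).round(4))
        h=(d>0)&(W[...,2]<.235)&(W[...,2]>.17)&(abs(s*y-.1075)<.02)&(x>-.06)&(x<.1)
        print("   hook y",np.percentile(s*y[h],[2,50,98]).round(4),"x",np.percentile(x[h],[1,99]).round(4))
E
```

```text
[0.60974943 0.07857142 0.25427124] [ 2.61008466  2.85286018 -2.65289647] 148.28843736788258 yangle -0.16467139503746167
[ 0.004  0.011 -0.   ]
scene -1 end y 0.1071 x [-0.0589 -0.0061  0.0029] z [0.2589 0.2698 0.2741]
   hook y [0.0899 0.1048 0.1117] x [-0.0486  0.0757]Traceback (most recent call last):
  File "<stdin>", line 13, in <module>
    return umr_maximum(a, axis, None, out, keepdims, initial, where)
ValueError: zero-size array to reduction operation maximum which has no identity
```

```bash
python3 - <<'E'
from h import *
p,d=camera("side"); cv2.imwrite("pics/side3.png",p[...,::-1])
s=cv2.imread("pics/scene2.png")[100:420,150:500]
q=p[60:400,160:510,::-1]
cv2.imwrite("pics/both3.png",np.hstack([cv2.resize(s,(400,366)),cv2.resize(q,(400,366))]))
print(bot.get_obs())
E
```

```text
{'clock': 7.0167, 'joint_pos': array([1.29105465e-01, 4.81675205e-01, 3.79291386e-01, 1.46861208e+00,
       4.84959735e-04, 1.86209858e+00]), 'joint_vel': array([-0.01434592, -0.03846422,  0.00785107, -0.00083127,  0.02524872,
       -0.02964504]), 'tau': array([-1.06829617e-02, -4.96053350e+01,  2.62776661e+01,  3.07873059e-01,
        4.61264758e-02,  5.68519800e-02]), 'eef_pos': array([0.61345255, 0.07978318, 0.25792747]), 'tool_rot': array([ 7.62065128e-01,  6.47500326e-01,  4.81796847e-05, -2.57744809e-04]), 'ft_force': array([-0.54389448, -0.91101918, -2.47773645]), 'ft_torque': array([-0.20659411, -0.12163809, -0.13574425]), 'grasp_force': 148.81719436612912, 'grip_width': 0.015113091556806617}
```

View pics/both3.png

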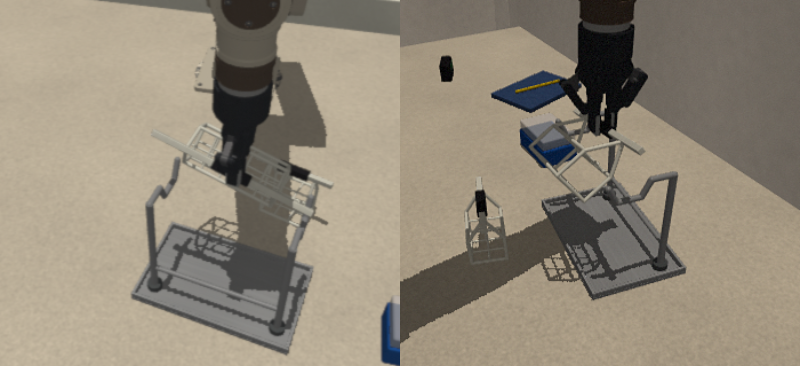

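The basket's bottom clipped the right hook on the way in: the rack is still gripped at its sleeve, but its basket has swung towards the robot. The narrow rack's sleeve is still at scene pixel (408,249). I'll measure the tilt before acting.

```bash
python3 - <<'E'
from h import *
from scipy.spatial.transform import Rotation as Ro
o=bot.get_obs(); M=Ro.from_quat(o["tool_rot"]).as_matrix(); T=np.array(o["eef_pos"])
print(T,o["ft_force"],o["grasp_force"])
A=[]
for n in("scene","side"):
    p,d=camera(n); W=pts(n,d); L=(W-T)@M   # tool axes
    g=p.astype(int); white=(g.min(-1)>60)&(g[...,0]-g[...,2]<40)
    m=(d>0)&(W[...,2]>.12)&(np.linalg.norm(L,axis=-1)<.2)&white
    hook=(np.abs(np.abs(L[...,0])-.1075)<.018)&(W[...,2]<.222)
    m&=~hook
    P=L[m]; A.append(P); print(n,len(P))
    # bar ends
    for s in(-1,1):
        e=P[(s*P[:,0]>.085)]; print(s,len(e),np.percentile(e,[1,50,99],axis=0).round(3).tolist() if len(e) else "")
P=np.vstack(A); c=P[(abs(P[:,0])<.09)]
H,ye,ze=np.histogram2d(c[:,1],c[:,2],bins=[np.arange(-.14,.15,.02),np.arange(-.08,.15,.02)])
print("rows tool y",ye.round(2)," cols tool z",ze.round(2)); print(H.astype(int))
E
```

```text
[0.61345255 0.07978318 0.25792747] [-0.54389448 -0.91101918 -2.47773645] 148.81719436612912
scene 2646
-1 262 [[-0.131, -0.096, -0.033], [-0.101, -0.0, -0.023], [-0.085, 0.005, 0.067]]
1 136 [[0.085, -0.003, 0.023], [0.1, 0.006, 0.03], [0.118, 0.009, 0.036]]
side 1556
-1 324 [[-0.133, -0.103, -0.035], [-0.092, -0.015, 0.006], [-0.085, 0.001, 0.036]]
1 31 [[0.087, -0.004, 0.025], [0.105, -0.002, 0.03], [0.119, 0.003, 0.035]]
rows tool y [-0.14 -0.12 -0.1  -0.08 -0.06 -0.04 -0.02  0.    0.02  0.04  0.06  0.08
  0.1   0.12  0.14]  cols tool z [-0.08 -0.06 -0.04 -0.02  0.    0.02  0.04  0.06  0.08  0.1   0.12  0.14]
[[  0   0   0   0   0   0   0   0   0   0   0]
 [  0   0   0   0  48  88  44   0   0   0   0]
 [  0   0   0   3  74  81 187  75   0   0   0]
 [  0   0   0 116  34  52   8  57  90  17   0]
 [  2   1   2 150 219 189  24   0  45   1   0]
 [  3   3   2  76  10 163 235 122  13   0   0]
 [  0   1  33 224  94 105  54  28   0   0   0]
 [  7   4  15 196 200 102   0   0   0   0   0]
 [  2   4   3   2   2   0   0   0   0   0   0]
 [  8   0   1   0   0   0   0   0   0   0   0]
 [ 17   0   0   0   0   0   0   0   0   0   0]
 [  0   0   0   0   0   0   0   0   0   0   0]
 [  0   0   0   0   0   0   0   0   0   0   0]
 [  0   0   0   0   0   0   0   0   0   0   0]]
```

Emit:
apply_moves(
  steps=[
    [[0, 0, -0.02], [0, 0, 0], 0],
    [[0, 0, -0.04], [0, 0, 0], 0],
    [[0, 0, -0.06], [0, 0, 0], 0],
    [[0, 0, -0.08], [0, 0, 0], 0],
    [[0, 0, -0.08], [0, 0, 0], 0],
    [[0, 0, -0.08], [0, 0, 0], 0],
    [[0, 0, -0.06], [0, 0, 0], 0],
    [[0, 0, -0.03], [0, 0, 0], 0],
  ],
)

```text
clock: 7.78
eef_pos: [0.6131, 0.0784, 0.3533]
tool_rot: [0.763, 0.647, 0.003, 0.002]
ft_force: [0.2, 0.7, -4.1]
grip_width: 0.0154
grasp_force: 148.3
```

```bash
python3 - <<'E'
from h import *
print("dish",ray("scene",118,268,0),"tray corners",[ray("scene",*c,0.01).round(3) for c in((303,300),(268,352),(405,397),(422,338))])
for n in("scene","side","wrist"):
    p,d=camera(n); cv2.imwrite(f"pics/{n}4.png",p[...,::-1])
a=cv2.imread("pics/scene4.png")[60:320,170:470]; b=cv2.imread("pics/side4.png")[0:320,200:569]; w=cv2.imread("pics/wrist4.png")
cv2.imwrite("pics/all4.png",np.hstack([cv2.resize(a,(400,347)),cv2.resize(w,(400,347))]))
print(bot.get_obs()["grasp_force"],bot.get_obs()["eef_pos"])
E
```

```text
dish [ 0.52948882 -0.4685157   0.        ] tray corners [array([ 0.536, -0.033,  0.01 ]), array([ 0.678, -0.068,  0.01 ]), array([0.715, 0.2  , 0.01 ]), array([0.579, 0.221, 0.01 ])]
148.32762058766093 [0.61272747 0.0784824  0.35039262]
```

View pics/all4.png

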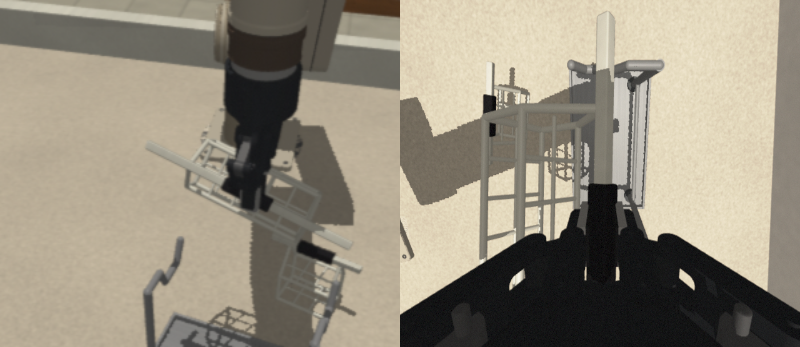

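The left half shows the bar from (148,148) to (350,245) clear of the hooks, and the basket tilted towards the robot. The wrist view shows the sleeve at (602,230) between the pads. I'll measure the tilt cleanly now.

```bash
cat > rack.py <<'E'
from h import *
from scipy.spatial.transform import Rotation as Ro
def rack():
    o=bot.get_obs(); M=Ro.from_quat(o["tool_rot"]).as_matrix(); T=np.array(o["eef_pos"]); A=[]
    for n in("scene","side","wrist"):
        p,d=camera(n); W=pts(n,d); L=(W-T)@M; g=p.astype(int)
        m=(d>0)&(W[...,2]>.224)&(np.linalg.norm(L,axis=-1)<.2)&(g.min(-1)>55)&(g[...,0]-g[...,2]<40)
        m&=~((L[...,2]<-.03)&(abs(L[...,0])<.08))
        A.append(L[m])
    P=np.vstack(A); 
    b=P[(abs(P[:,0])>.03)&(abs(P[:,1])<.02)&(abs(P[:,2])<.06)]
    a=np.array([1,0,0.25]); c=np.zeros(3)
    for k in range(8):
        a/=np.linalg.norm(a); r=P-c; q=r-np.outer(r@a,a); s=(np.linalg.norm(q,axis=1)<(.02 if k<4 else .011))&(abs(r@a)>.035)
        c=P[s].mean(0); a=np.linalg.svd(P[s]-c,full_matrices=False)[2][0]; a*=np.sign(a[0])
        t=(P[s]-c)@a; c=c+a*(t.min()+t.max())/2
    print("bar ctr(tool)",c.round(4),"dir",a.round(3),"len",np.ptp(t).round(3))
    e2=np.array([0,1,0])-a*a[1]; e2/=np.linalg.norm(e2); e3=np.cross(a,e2)
    r=P-c; q=np.c_[r@e2,r@e3]; s=(np.hypot(*q.T)>.05)&(abs(r@a)<.085)&(np.hypot(*q.T)<.12)
    q=q[s]; print("n",len(q),"rect",cv2.minAreaRect((q*1000).astype(np.float32)))
    ctr=np.array(cv2.minAreaRect((q*1000).astype(np.float32))[0]); print("tilt from +z about bar, deg",np.degrees(np.arctan2(ctr[0],ctr[1])))
    return o,M,T
if __name__=="__main__": rack()
E
python3 rack.py
```

```text
bar ctr(tool) [-0.0058 -0.0003  0.0039] dir [0.965 0.018 0.263] len 0.262
n 16466 rect ((-30.89093780517578, 10.972557067871094), (78.2829818725586, 165.8165283203125), 42.4930305480957)
tilt from +z about bar, deg -70.44480362748477
```

Emit:
apply_moves(
  steps=[
    [[-0.04, -0.007, 0], [0, 0, 0], 0],
    [[-0.07, -0.012, 0], [0, 0, 0], 0],
    [[-0.09, -0.016, 0], [0, 0, 0], 0],
    [[-0.1, -0.017, 0], [0, 0, 0], 0],
    [[-0.1, -0.017, 0], [0, 0, 0], 0],
    [[-0.1, -0.017, 0], [0, 0, 0], 0],
    [[-0.1, -0.017, 0], [0, 0, 0], 0],
    [[-0.1, -0.017, 0], [0, 0, 0], 0],
  ],
)

```text
clock: 8.75
eef_pos: [0.5646, -0.0578, 0.3491]
tool_rot: [0.763, 0.646, -0.0, -0.0]
ft_force: [-0.3, -2.0, -2.9]
grip_width: 0.0149
grasp_force: 148.6
```

Emit:
apply_moves(
  steps=[
    [[-0.1, -0.017, 0], [0, 0, 0], 0],
    [[-0.1, -0.017, 0], [0, 0, 0], 0],
    [[-0.1, -0.017, 0], [0, 0, 0], 0],
    [[-0.1, -0.017, 0], [0, 0, 0], 0],
    [[-0.1, -0.017, 0], [0, 0, 0], 0],
    [[-0.1, -0.017, 0], [0, 0, 0], 0],
    [[-0.06, -0.01, 0], [0, 0, 0], 0],
    [[-0.04, -0.007, 0], [0, 0, 0], 0],
  ],
)

```text
clock: 9.42
eef_pos: [0.5182, -0.1919, 0.3492]
tool_rot: [0.763, 0.646, -0.0, -0.0]
ft_force: [0.0, -0.1, -3.3]
grip_width: 0.0148
grasp_force: 148.8
```

Emit:
apply_moves(
  steps=[
    [[0, 0, 0], [0, 0.0105, 0], 0],
    [[0, 0, 0], [0, 0.0105, 0], 0],
    [[0, 0, 0], [0, 0.0105, 0], 0],
    [[0, 0, 0], [0, 0.0105, 0], 0],
    [[0, 0, 0], [0, 0.0105, 0], 0],
    [[0, 0, 0], [0, 0.0105, 0], 0],
    [[0, 0, 0], [0, 0.0105, 0], 0],
    [[0, 0, 0], [0, 0.0105, 0], 0],
  ],
)

```text
clock: 10.08
eef_pos: [0.5195, -0.1899, 0.3493]
tool_rot: [0.756, 0.641, 0.101, -0.085]
ft_force: [0.1, 2.4, -3.2]
grip_width: 0.0152
grasp_force: 148.4
```

Emit:
apply_moves(
  steps=[
    [[0, 0, 0], [-0.02, 0, -0.0055], 0],
    [[0, 0, 0], [-0.02, 0, -0.0055], 0],
    [[0, 0, 0], [-0.02, 0, -0.0055], 0],
    [[0, 0, 0], [-0.02, 0, -0.0055], 0],
    [[0, 0, 0], [-0.02, 0, -0.0055], 0],
    [[0, 0, 0], [-0.02, 0, -0.0055], 0],
    [[0, 0, 0], [-0.02, 0, -0.0055], 0],
    [[0, 0, 0], [-0.02, 0, -0.0055], 0],
  ],
)

```text
clock: 10.75
eef_pos: [0.5188, -0.1896, 0.3491]
tool_rot: [0.707, 0.646, 0.262, 0.113]
ft_force: [0.0, -1.1, -4.8]
grip_width: 0.0148
grasp_force: 148.4
```

```bash
python3 - <<'E'
from h import *
o=bot.get_obs(); print(o["eef_pos"],o["joint_pos"],o["clock"]); T=o["eef_pos"]
for n in("scene","side"):
    p,d=camera(n); cv2.imwrite(f"pics/{n}5.png",p[...,::-1])
a=cv2.imread("pics/scene5.png")[20:350,110:490]; b=cv2.imread("pics/side5.png")[60:407,140:540]
cv2.imwrite("pics/both5.png",np.hstack([cv2.resize(a,(400,347)),b]))
E
```

```text
[ 0.51876951 -0.18955989  0.34914784] [-0.57645053  0.03173133 -0.11910871  1.03705004  0.44694374  1.17253752] 10.75
```

View pics/both5.png

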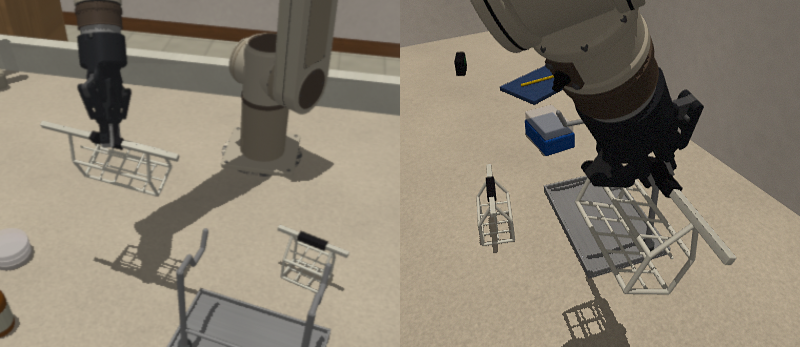

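The bar is level now (left half, (42,125) to (178,157)), and the basket is about half righted. I'll do the second half of the tilt.

Emit:
apply_moves(
  steps=[
    [[0, 0, 0], [-0.02, 0, -0.0055], 0],
    [[0, 0, 0], [-0.02, 0, -0.0055], 0],
    [[0, 0, 0], [-0.02, 0, -0.0055], 0],
    [[0, 0, 0], [-0.02, 0, -0.0055], 0],
    [[0, 0, 0], [-0.02, 0, -0.0055], 0],
    [[0, 0, 0], [-0.02, 0, -0.0055], 0],
    [[0, 0, 0], [-0.02, 0, -0.0055], 0],
    [[0, 0, 0], [0, 0, 0], 0],
  ],
)

```text
clock: 11.52
eef_pos: [0.5174, -0.1888, 0.345]
tool_rot: [0.628, 0.614, 0.389, 0.277]
ft_force: [0.9, -2.5, -6.6]
grip_width: 0.0153
grasp_force: 148.3
```

```bash
cat > up.py <<'E'
from h import *
from scipy.spatial.transform import Rotation as Ro
o=bot.get_obs(); T=np.array(o["eef_pos"]); M=Ro.from_quat(o["tool_rot"]).as_matrix(); print(T.round(4),o["joint_pos"].round(3),"tool y",M[:,1].round(3),"z",M[:,2].round(3)); A=[]
for n in("scene","side"):
    p,d=camera(n); cv2.imwrite(f"pics/{n}6.png",p[...,::-1]); W=pts(n,d); r=W-T; g=p.astype(int)
    A.append(r[(d>0)&(np.linalg.norm(r,axis=-1)<.19)&(W[...,2]>.03)&(r[...,2]<.05)&(g.min(-1)>60)&(g[...,0]-g[...,2]<40)])
    P=A[-1]; c=np.zeros(3); a=np.array([.165,.986,0])
    for k in range(8):
        q=P-c; t=q@a; s=(np.linalg.norm(q-np.outer(t,a),axis=1)<(.025 if k<4 else .012))&(abs(t)>.035)
        c=P[s].mean(0); a=np.linalg.svd(P[s]-c,full_matrices=False)[2][0]; a*=np.sign(a[1]); t=(P[s]-c)@a; c=c+a*(t.min()+t.max())/2
    h=np.cross(a,[0,0,1.]); h/=np.linalg.norm(h); v=np.cross(h,a)
    q=P-c; Q=np.c_[q@h,q@v]*1000; s=(abs(q@a)<.085)&(Q[:,1]<-25)&(np.hypot(*Q.T)<125)
    print(n,"bar ctr",(T+c).round(4),"dir",a.round(3),np.ptp(t).round(3),"n",s.sum(),"hv rect",cv2.minAreaRect(Q[s].astype(np.float32)))
    H=np.histogram2d(Q[s][:,1],Q[s][:,0],bins=[np.arange(-130,-20,10),np.arange(-80,81,10)])[0].astype(int); print(H[::-1])
E
python3 up.py
```

```text
[ 0.5174 -0.1888  0.345 ] [-0.679 -0.146 -0.579  0.335  0.67   1.208] tool y [ 0.557 -0.092  0.825] z [ 0.828  0.13  -0.545]
scene bar ctr [ 0.5246 -0.1954  0.3438] dir [0.174 0.985 0.021] 0.262 n 1940 hv rect ((-1.6556892395019531, -66.11531066894531), (81.85968780517578, 69.14657592773438), 89.6396484375)
[[  0   0   0   0   0  18   9   0   0  35  14   0   0   0   0   0]
 [  0   0   0   0  81  47   5  26  11   5 130  12   0   0   0   0]
 [  0   0   0   0 106  53  26 123  30  32 159  32   0   0   0   0]
 [  0   0   0   0  25   7   0   0   0   0  30   4   0   0   0   0]
 [  0   0   0   0  19   1   0   0   0   0  29   2   0   0   0   0]
 [  0   0   0   0  17   3   0   0   0   0  25   6   0   0   0   0]
 [  0   0   0   0  33   8   4   2   6   2  35   8   0   0   0   0]
 [  0   0   0   0  76  38  39 164  64  60 211  33   0   0   0   0]
 [  0   0   0   0   0   0   0   0   0   0   0   0   0   0   0   0]
 [  0   0   0   0   0   0   0   0   0   0   0   0   0   0   0   0]]
side bar ctr [ 0.5208 -0.1947  0.3465] dir [0.175 0.984 0.027] 0.259 n 3012 hv rect ((1.1972846984863281, -66.74197387695312), (66.05914306640625, 83.49501037597656), 0.0680350735783577)
[[  0   0   0   0   0  25  40   0   0   0   1   0   0   0   0   0]
 [  0   0   0   0  11 122   0   1   1   1   5   0   0   0   0   0]
 [  0   0   0   0 148 223  75  87 260  61 107  19   0   0   0   0]
 [  0   0   0   0  15  20   0   0   0   0  19  15   0   0   0   0]
 [  0   0   0   0  15  19   0   0   0   0  21  17   0   0   0   0]
 [  0   0   0   0  14  18   0   0   0   0  16  17   0   0   0   0]
 [  0   0   0   0  16  15   0   0   0   0  21  22   0   0   0   0]
 [  0   0   0   0 187 349 133  90 163 159 305 125   0   0   0   0]
 [  0   0   0   0   0   0   0   0   0   0   0   0   0   0   0   0]
 [  0   0   0   0   0   0   0   0   0   0   0   0   0   0   0   0]]
```

The rack now hangs vertical in the tilted grip: cross-section square to plumb, yaw matching the stand, bar only 1.4° off level. So I can hang it directly from this grip. I'll trim the level and raise it for clearance.

Emit:
apply_moves(
  steps=[
    [[0, 0, 0], [0.0009, -0.002, -0.003], 0],
    [[0, 0, 0], [0.0008, -0.0022, -0.003], 0],
    [[0, 0.02, -0.01], [0, 0, 0], 0],
    [[0, 0.03, -0.02], [0, 0, 0], 0],
    [[0, 0.03, -0.02], [0, 0, 0], 0],
    [[0, 0.02, -0.01], [0, 0, 0], 0],
    [[0, 0, 0], [0, 0, 0], 0],
    [[0, 0, 0], [0, 0, 0], 0],
  ],
)

```text
clock: 12.28
eef_pos: [0.5209, -0.193, 0.3733]
tool_rot: [0.623, 0.62, 0.381, 0.286]
ft_force: [0.3, 0.3, -3.9]
grip_width: 0.0151
grasp_force: 148.4
```

```bash
cat >> up.py <<'E'
B=T+c
import sys
g=np.array([.612,.079,float(sys.argv[1])]) if len(sys.argv)>1 else None
if g is not None:
    D=g-B; print("dist",D.round(4),"tool units",(M.T@D/.2).round(3)); print("down unit",(M.T@[0,0,-1]).round(3),"force",o["ft_force"],o["grasp_force"],o["clock"])
E
python3 up.py 0.37 | grep -v '\[ '; python3 - <<'E'
E
python3 up.py 0.37 | grep -v '^.\[ '|grep -v '^\[\['
```

```text
[ 0.5205 -0.1926  0.372 ] [-0.674 -0.165 -0.521  0.405  0.653  1.193] tool y [ 0.556 -0.069  0.828] z [ 0.829  0.116 -0.547]
scene bar ctr [ 0.5278 -0.1991  0.3709] dir [ 0.173  0.985 -0.007] 0.261 n 2000 hv rect ((-1.45880126953125, -65.99778747558594), (82.3090591430664, 68.75593566894531), 89.19208526611328)
side bar ctr [ 0.5144 -0.2558  0.3779] dir [0.199 0.974 0.106] 0.144 n 3289 hv rect ((-16.744304656982422, -73.29620361328125), (100.64277648925781, 96.49394226074219), 0.2949507534503937)
dist [ 0.0976  0.3348 -0.0079] tool units [1.625 0.124 0.621]
down unit [-0.122 -0.828  0.547] force [ 0.33035055  2.86426824 -2.95222523] 148.23383141832892 12.3833
```

Emit:
apply_moves(
  steps=[
    [[0.03, 0.003, 0.011], [0, 0, 0], 0],
    [[0.06, 0.006, 0.023], [0, 0, 0], 0],
    [[0.09, 0.01, 0.035], [0, 0, 0], 0],
    [[0.1, 0.011, 0.038], [0, 0, 0], 0],
    [[0.1, 0.011, 0.038], [0, 0, 0], 0],
    [[0.1, 0.011, 0.038], [0, 0, 0], 0],
    [[0.1, 0.011, 0.038], [0, 0, 0], 0],
    [[0.1, 0.011, 0.038], [0, 0, 0], 0],
  ],
)

```text
clock: 13.15
eef_pos: [0.5637, -0.0512, 0.3724]
tool_rot: [0.624, 0.62, 0.381, 0.285]
ft_force: [0.6, -3.5, -4.7]
grip_width: 0.0149
grasp_force: 148.3
```

Emit:
apply_moves(
  steps=[
    [[0.1, 0.011, 0.038], [0, 0, 0], 0],
    [[0.1, 0.011, 0.038], [0, 0, 0], 0],
    [[0.1, 0.011, 0.038], [0, 0, 0], 0],
    [[0.1, 0.011, 0.038], [0, 0, 0], 0],
    [[0.09, 0.01, 0.035], [0, 0, 0], 0],
    [[0.08, 0.008, 0.031], [0, 0, 0], 0],
    [[0.06, 0.006, 0.023], [0, 0, 0], 0],
    [[0.041, 0.004, 0.016], [0, 0, 0], 0],
  ],
)

```text
clock: 13.82
eef_pos: [0.6064, 0.0873, 0.3723]
tool_rot: [0.623, 0.621, 0.381, 0.284]
ft_force: [-0.1, -1.1, -3.3]
grip_width: 0.0152
grasp_force: 148.5
```

```bash
python3 up.py 0.37 | grep -v '^.\[ '|grep -v '^\[\['; python3 -c "
import cv2,numpy as np
a=cv2.imread('pics/scene6.png')[60:407,170:570]; b=cv2.imread('pics/side6.png')[0:347,180:580]
cv2.imwrite('pics/both7.png',np.hstack([a,b]))"
```

```text
[0.6064 0.0873 0.3723] [ 1.430e-01 -1.550e-01 -5.510e-01  1.830e-01 -1.000e-03  1.718e+00] tool y [ 0.557 -0.067  0.828] z [ 0.828  0.119 -0.547]
scene bar ctr [0.6138 0.0804 0.3713] dir [ 0.169  0.986 -0.006] 0.26 n 2604 hv rect ((-2.2705001831054688, -66.51483154296875), (69.5207748413086, 82.5067367553711), 1.108001470565796)
side bar ctr [0.6038 0.0595 0.3693] dir [ 0.148  0.989 -0.032] 0.213 n 1665 hv rect ((3.585479736328125, -65.63101196289062), (80.5763931274414, 67.87972259521484), 89.58161163330078)
dist [0.0082 0.0195 0.0007] tool units [0.094 0.019 0.044]
down unit [-0.122 -0.828  0.547] force [-0.06529851 -1.13446839 -3.28203918] 148.45140465768054 13.8167
```

View pics/both7.png

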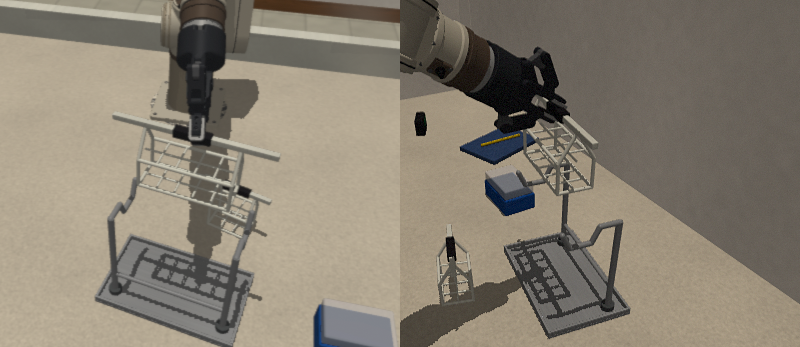

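The rack is upright above the two hooks with its basket between them. In the left half, the bar ends are at (112,117) and (278,157), over the hook tips at (118,210) and (245,225). Lowering now.

Emit:
apply_moves(
  steps=[
    [[-0.004, -0.03, 0.02], [0, 0, 0], 0],
    [[-0.0064, -0.043, 0.0283], [0, 0, 0], 0],
    [[-0.0064, -0.043, 0.0283], [0, 0, 0], 0],
    [[-0.0064, -0.043, 0.0283], [0, 0, 0], 0],
    [[-0.0064, -0.043, 0.0283], [0, 0, 0], 0],
    [[-0.0064, -0.043, 0.0283], [0, 0, 0], 0],
    [[-0.0064, -0.043, 0.0283], [0, 0, 0], 0],
    [[-0.0064, -0.043, 0.0283], [0, 0, 0], 0],
  ],
)

```text
clock: 14.58
eef_pos: [0.6061, 0.0836, 0.2919]
tool_rot: [0.624, 0.619, 0.38, 0.286]
ft_force: [0.1, 0.0, -4.1]
grip_width: 0.0153
grasp_force: 148.0
```

Emit:
apply_moves(
  steps=[
    [[-0.0064, -0.043, 0.0283], [0, 0, 0], 0],
    [[-0.0064, -0.043, 0.0283], [0, 0, 0], 0],
    [[-0.0064, -0.043, 0.0283], [0, 0, 0], 0],
    [[-0.0064, -0.043, 0.0283], [0, 0, 0], 0],
    [[-0.0064, -0.043, 0.0283], [0, 0, 0], 0],
    [[-0.003, -0.02, 0.013], [0, 0, 0], 0],
    [[0, 0, 0], [0, 0, 0], 0],
    [[0, 0, 0], [0, 0, 0], 0],
  ],
)

```text
clock: 15.25
eef_pos: [0.6064, 0.0841, 0.236]
tool_rot: [0.624, 0.62, 0.381, 0.286]
ft_force: [-0.0, 3.4, -3.9]
grip_width: 0.0149
grasp_force: 148.1
```

```bash
cat > st.py <<'E'
from h import *
X=np.array([.986,-.168]);Y=np.array([.168,.986])
o=bot.get_obs(); print(o["eef_pos"],o["ft_force"],o["ft_torque"],o["grasp_force"],o["clock"])
for n in("scene","side"):
    p,d=camera(n); cv2.imwrite(f"pics/{n}8.png",p[...,::-1]); W=pts(n,d); L=W[...,:2]-np.array([.612,.079]); x=L@X;y=L@Y; g=p.astype(int)
    for s in(-1,1):
        e=(d>0)&(W[...,2]>.17)&(W[...,2]<.32)&(abs(x)<.028)&(s*y>.115)&(s*y<.15)
        e2=(d>0)&(W[...,2]>.17)&(W[...,2]<.32)&(abs(x)<.028)&(s*y>.06)&(s*y<.095)
        for k in(e,e2):
            if k.sum()>5: print(n,s,k.sum(),"x",np.percentile(x[k],[5,50,95]).round(4),"z",np.percentile(W[k][:,2],[5,50,95]).round(4),"ymax",(s*y[k]).max().round(4))
E
python3 st.py
```

```text
[0.60644839 0.08413276 0.23604551] [-0.00979929  3.42800754 -3.87639481] [-0.33942794  1.42380148 -0.02439624] 148.11458178504836 15.25
scene -1 61 x [-0.0051  0.002   0.0042] z [0.2307 0.2378 0.2403] ymax 0.1303
scene -1 281 x [-0.0214  0.0033  0.024 ] z [0.1846 0.23   0.2395] ymax 0.0946
scene 1 71 x [-0.0032  0.0037  0.0059] z [0.2286 0.2361 0.2383] ymax 0.1286
scene 1 312 x [-0.0258  0.0043  0.0252] z [0.1831 0.2303 0.2382] ymax 0.0949
side -1 77 x [-0.006  -0.0028  0.003 ] z [0.2312 0.2384 0.2406] ymax 0.1311
side -1 225 x [-0.0241 -0.0053  0.0035] z [0.1833 0.2283 0.2401] ymax 0.0945
side 1 31 x [-0.0144 -0.0006  0.0039] z [0.2104 0.2381 0.2395] ymax 0.0949
```

Emit:
apply_moves(
  steps=[
    [[-0.0037, -0.025, 0.0164], [0, 0, 0], 0],
    [[-0.0037, -0.025, 0.0164], [0, 0, 0], 0],
    [[-0.0037, -0.025, 0.0164], [0, 0, 0], 0],
    [[-0.0037, -0.025, 0.0164], [0, 0, 0], 0],
    [[-0.0037, -0.025, 0.0164], [0, 0, 0], 0],
    [[-0.0037, -0.025, 0.0164], [0, 0, 0], 0],
    [[-0.0006, -0.004, 0.0027], [0, 0, 0], 0],
    [[0, 0, 0], [0, 0, 0], 0],
  ],
)

```text
clock: 16.02
eef_pos: [0.6061, 0.0847, 0.1979]
tool_rot: [0.624, 0.62, 0.38, 0.285]
ft_force: [0.4, -2.5, -4.3]
grip_width: 0.0147
grasp_force: 148.4
```

Emit:
apply_moves(
  steps=[
    [[-0.0006, -0.004, 0.0027], [0, 0, 0], 0],
    [[-0.0006, -0.004, 0.0027], [0, 0, 0], 0],
    [[-0.0006, -0.004, 0.0027], [0, 0, 0], 0],
    [[-0.0006, -0.004, 0.0027], [0, 0, 0], 0],
    [[-0.0006, -0.004, 0.0027], [0, 0, 0], 0],
    [[-0.0006, -0.004, 0.0027], [0, 0, 0], 0],
    [[0, 0, 0], [0, 0, 0], 0],
    [[0, 0, 0], [0, 0, 0], 0],
  ],
)

```text
clock: 16.68
eef_pos: [0.6068, 0.0848, 0.1938]
tool_rot: [0.624, 0.62, 0.381, 0.286]
ft_force: [-0.6, -1.0, -3.2]
grip_width: 0.0151
grasp_force: 148.4
```

```bash
python3 st.py
```

```text
[0.60684186 0.08479083 0.19384997] [-0.56855424 -0.98276613 -3.21646951] [-0.13554905  1.24673108 -0.22306686] 148.43730257009156 16.6833
scene -1 60 x [-0.004   0.0031  0.0054] z [0.1872 0.1944 0.1968] ymax 0.1304
scene -1 178 x [-0.0037  0.0039  0.0116] z [0.173  0.1932 0.197 ] ymax 0.095
scene 1 69 x [-0.0043  0.0031  0.0055] z [0.1871 0.1947 0.1967] ymax 0.1293
scene 1 196 x [-0.0034  0.0037  0.0112] z [0.1755 0.1937 0.1973] ymax 0.0948
side -1 75 x [-0.0055 -0.0022  0.0038] z [0.1873 0.1949 0.1966] ymax 0.1296
side -1 127 x [-0.0084 -0.0044  0.0031] z [0.1785 0.195  0.1968] ymax 0.0946
side 1 43 x [-0.0058 -0.0009  0.0034] z [0.1947 0.1955 0.1968] ymax 0.0946
```

Emit:
apply_moves(
  steps=[
    [[-0.0006, -0.004, 0.0027], [0, 0, 0], 0],
    [[-0.0006, -0.004, 0.0027], [0, 0, 0], 0],
    [[-0.0006, -0.004, 0.0027], [0, 0, 0], 0],
    [[0, 0, 0], [0, 0, 0], 0],
    [[0, 0, 0], [0, 0, 0], 0],
    [[0, 0, 0], [0, 0, 0], 0],
    [[0, 0, 0], [0, 0, 0], 0],
    [[0, 0, 0], [0, 0, 0], 0],
  ],
)

```text
clock: 17.45
eef_pos: [0.6086, 0.0851, 0.1936]
tool_rot: [0.623, 0.619, 0.383, 0.287]
ft_force: [0.8, -3.2, 4.3]
grip_width: 0.015
grasp_force: 148.5
```

```bash
python3 st.py
```

```text
[0.60855615 0.08512533 0.19360046] [ 0.7530175  -3.20531532  4.28182765] [ 0.34604208 -0.20961338  0.35023167] 148.5019636549987 17.45
scene -1 55 x [-0.0025  0.004   0.0069] z [0.1879 0.1943 0.1965] ymax 0.13
scene -1 172 x [-0.0023  0.0051  0.0131] z [0.1742 0.1933 0.1968] ymax 0.0949
scene 1 73 x [-0.0017  0.0047  0.0073] z [0.1874 0.1946 0.1969] ymax 0.1299
scene 1 199 x [-0.002   0.0055  0.0137] z [0.1752 0.1935 0.1967] ymax 0.0949
side -1 69 x [-0.0038 -0.0003  0.005 ] z [0.1869 0.1947 0.1963] ymax 0.1293
side -1 131 x [-0.0073 -0.0028  0.0047] z [0.1772 0.1946 0.1967] ymax 0.0949
side 1 44 x [-0.0039  0.0004  0.0049] z [0.1932 0.1957 0.1973] ymax 0.0946
```

Both ends are down: the force flipped from −3.2 to +4.3 N, and both ends are at the same height. I'll open part way and back out along the fingers.

Emit:
apply_moves(
  steps=[
    [[0, 0, 0], [0, 0, 0], 0.2],
    [[0, 0, 0], [0, 0, 0], 0.25],
    [[0, 0, 0], [0, 0, 0], 0.3],
    [[0, 0, 0], [0, 0, 0], 0.36],
    [[0, 0, 0], [0, 0, 0], 0.36],
    [[0, 0, 0], [0, 0, 0], 0.36],
    [[0, 0, 0], [0, 0, 0], 0.36],
    [[0, 0, 0], [0, 0, 0], 0.36],
  ],
)

```text
clock: 18.22
eef_pos: [0.6063, 0.0846, 0.1899]
tool_rot: [0.624, 0.62, 0.381, 0.285]
ft_force: [0.3, 0.2, -0.5]
grip_width: 0.031
grasp_force: 0.0
```

```bash
python3 st.py; python3 -c "
from h import *
p,d=camera('wrist')
a=cv2.imread('pics/scene8.png')[150:410,220:480]; b=cv2.imread('pics/side8.png')[120:340,240:460]
cv2.imwrite('pics/both9.png',np.hstack([cv2.resize(a,(400,400)),cv2.resize(b,(400,400))]))"
```

```text
[0.60626171 0.08463155 0.18992996] [ 0.26538199  0.21648019 -0.47691831] [-5.22475407e-02  8.14193175e-01  5.18910938e-04] 0.03632194711826742 18.2167
scene -1 58 x [-0.0033  0.0037  0.0061] z [0.1871 0.1944 0.197 ] ymax 0.1297
scene -1 172 x [-0.0029  0.0042  0.0117] z [0.1745 0.1936 0.1969] ymax 0.0949
scene 1 70 x [-0.0037  0.0037  0.0059] z [0.1879 0.1945 0.197 ] ymax 0.1295
scene 1 199 x [-0.0032  0.0043  0.0119] z [0.1743 0.1937 0.1969] ymax 0.0949
side -1 69 x [-0.0046 -0.0016  0.0039] z [0.1872 0.1943 0.1969] ymax 0.1303
side -1 133 x [-0.0083 -0.0036  0.0036] z [0.1786 0.1949 0.1968] ymax 0.0949
side 1 39 x [-0.0051 -0.001   0.0039] z [0.1931 0.1957 0.1965] ymax 0.0948
```

View pics/both9.png

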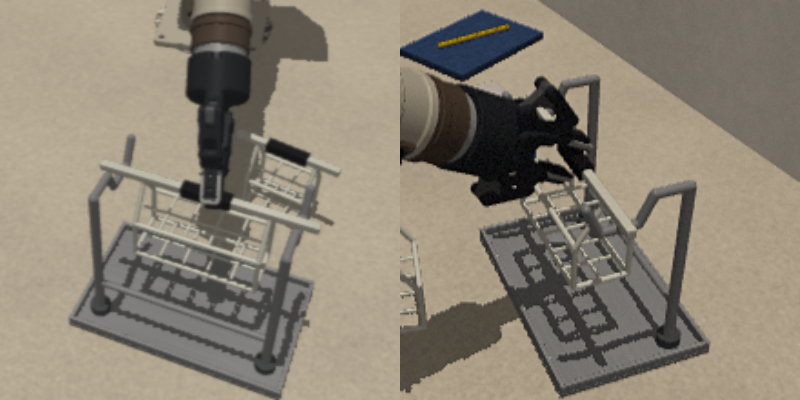

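It is seated with the grip open; the bar ends are in the hooks at (105,165) and (318,228). I'll recentre the fingers by 4 mm, then retreat.

Emit:
apply_moves(
  steps=[
    [[0, 0.01, 0], [0, 0, 0], 0.38],
    [[0, 0.011, 0], [0, 0, 0], 0.38],
    [[0, 0, 0], [0, 0, 0], 0.38],
    [[0, 0, -0.03], [0, 0, 0], 0.38],
    [[0, 0, -0.05], [0, 0, 0], 0.38],
    [[0, 0, -0.06], [0, 0, 0], 0.38],
    [[0, 0, -0.08], [0, 0, 0], 0.38],
    [[0, 0, -0.08], [0, 0, 0], 0.38],
  ],
)

```text
clock: 19.03
eef_pos: [0.5582, 0.0774, 0.2267]
tool_rot: [0.624, 0.62, 0.381, 0.285]
ft_force: [0.6, -0.4, 0.8]
grip_width: 0.0322
grasp_force: 0.0
```

```bash
python3 st.py
```

```text
[0.5581944  0.07735204 0.22673491] [ 0.58856375 -0.4296613   0.75046425] [-0.09878999  0.86431567  0.05752113] 0.0 19.0333
scene -1 59 x [-0.0032  0.0037  0.006 ] z [0.1872 0.1946 0.1969] ymax 0.1297
scene -1 173 x [-0.0028  0.0044  0.0111] z [0.1749 0.1936 0.1969] ymax 0.0949
scene 1 71 x [-0.004   0.0033  0.0062] z [0.1873 0.1946 0.1968] ymax 0.1294
scene 1 199 x [-0.0028  0.0042  0.012 ] z [0.1742 0.1937 0.1969] ymax 0.0949
side -1 71 x [-0.0048 -0.0015  0.0039] z [0.1878 0.1947 0.1966] ymax 0.1303
side -1 132 x [-0.0077 -0.0037  0.0037] z [0.1786 0.1944 0.1969] ymax 0.0946
side 1 41 x [-0.013  -0.0002  0.004 ] z [0.1706 0.1952 0.1967] ymax 0.0938
```

Clear and unmoved. I'll back off a bit more and let it settle.

Emit:
apply_moves(
  steps=[
    [[0, 0, -0.08], [0, 0, 0], 0.38],
    [[0, 0, -0.08], [0, 0, 0], 0.38],
    [[0, 0, -0.08], [0, 0, 0], 0.38],
    [[0, 0, -0.06], [0, 0, 0], 0.38],
    [[0, 0, -0.03], [0, 0, 0], 0.38],
    [[0, 0, 0], [0, 0, 0], 0.38],
    [[0, 0, 0], [0, 0, 0], 0.38],
    [[0, 0, 0], [0, 0, 0], 0.38],
  ],
)

```text
clock: 19.8
eef_pos: [0.5049, 0.0699, 0.2626]
tool_rot: [0.624, 0.62, 0.381, 0.286]
ft_force: [-0.4, 0.1, -1.0]
grip_width: 0.0326
grasp_force: 0.0
```

```bash
python3 st.py | cut -c1-110; python3 -c "
from workcell import bot
print(bot.job_done())"
```

```text
[0.50486215 0.06988929 0.26264647] [-0.40530224  0.12819096 -1.03742087] [-0.13157886  0.83079301  0.00288195]
scene -1 57 x [-0.0029  0.0038  0.0063] z [0.1882 0.1943 0.1968] ymax 0.1293
scene -1 171 x [-0.0033  0.0046  0.012 ] z [0.1748 0.1938 0.1969] ymax 0.0946
scene 1 71 x [-0.0036  0.0038  0.0063] z [0.1872 0.1947 0.1972] ymax 0.1293
scene 1 198 x [-0.0026  0.0042  0.0116] z [0.1742 0.1939 0.1971] ymax 0.0947
side -1 69 x [-0.0047 -0.0012  0.0038] z [0.1876 0.1943 0.1964] ymax 0.1307
side -1 131 x [-0.0081 -0.0036  0.004 ] z [0.1783 0.1947 0.1968] ymax 0.0943
side 1 29 x [-0.0053 -0.0028  0.0039] z [0.1885 0.1952 0.1967] ymax 0.1326
side 1 95 x [-0.0109 -0.0043  0.0035] z [0.174  0.1944 0.1969] ymax 0.0949
the job is handed in; nothing more can be done
None
```

The wide rack hangs released on both hooks and I handed the job in at about 20 s (no verdict returned); its basket hit a hook on the first approach and swung in the grip, so I righted it before hanging it, and the narrow rack showed no movement in the pictures.

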